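Shut up the carver's tool chest

TASK

Close the carver's tool chest with your fingertips: first push both open drawers fully home, then push the raised lid over and down until it is fully shut, easing it down and not letting it slam, since its lip locks the drawers. The knobs and the backs of the drawer fronts and the inside face and lip of the lid are freshly varnished dark red, so do not touch them: push only on the bare pale wood. Grasp nothing, and leave the tools on the bench and in the chest where they lie.

Things in the scene. Friction and masses are not known exactly. Their poses are not given: they have to be found in the camera images.
- chest: Brown wooden tool chest fixed to the bench, 150 deep (x), 260 wide (y), 90 high to its open rim. Origin: centre of its underside on the bench; its x axis points from the drawer fronts to the hinge side, y to its left, z up. Two drawers side by side stand open to -x; above them is an open till, floor 60 above the bench, that the lid covers.
- left_drawer (a joint): How far the left (+y) drawer is open, in m: 0 fully home, 0.09 fully out. Moves along the chest's x axis with 1.5 N of friction, some damping, no spring; stays where it is left.
- right_drawer (a joint): The same for the right (-y) drawer.
- left_push (a point): Point on the flat outer face of the left drawer's bare pale front, 54 above the bench, in the middle of the outer half, 34 to the outside (+y of the chest) of the knob's axis; moves with the drawer. The front is a panel 12 thick and 126 wide, from 6 to 84 above the bench; its back is freshly varnished dark red, not to be touched; its outer face is 87 from the chest's origin along -x when home, and stays proud of the chest. Axes as the chest's.
- right_push (a point): The same on the right drawer: 34 to the outside (-y of the chest) of its knob's axis. Axes as the chest's.
- left_knob (a point): Freshly varnished dark red-brown turned knob, 18 in diameter, standing 19 out (to -x) of the left drawer's front in the middle of its width. The point lies on the front's face at the foot of the knob, 36 above the bench. Not to be touched.
- right_knob (a point): The same on the right drawer. Not to be touched.
- lid (a joint): Angle of the lid in rad: 0 lies shut on the rim, 1.57 upright. The hinge has friction (0.3 N m) that holds the lid at any angle; pushing it at 110 from the hinge takes about 3 N.
- lid_hinge (a point): Middle of the lid's hinge line, on the far (+x) rim of the chest, 90 above the bench. The line runs along the chest's y. Its axes turn with the lid; when shut they are the chest's. The lid is a flat pale board 174 from the hinge line to its free edge, 264 wide, 12 thick; its underside passes through the hinge line, its bare outer face (with a flat inlaid rosette) is 12 above that, and faces away from the robot and up while the lid is raised.
- lid_edge (a point): Middle of the free edge of the lid, on its bare outer face, 174 from the hinge line.
- lid_inside (a point): Freshly varnished dark red-brown inside face of the lid and the lip along its free edge (10 thick, hanging 16 below the board's underside when shut, in front of the drawer fronts' tops). The point is the middle of the inside face, 75 from the hinge line. Not to be touched.
- palm_gouge: Small gouge, dark wooden handle 60 x 18 x 18 and 56 of steel, in the till; lies loose; leave it. Origin: underside of the joint of handle and steel.
- long_gouge: Gouge with a pale square handle 120 x 24 x 24 and 106 of steel along its x, on the bench by the right side of the chest; lies loose; leave it. Origin: underside of the joint of handle and steel.
- oilstone: Grey sharpening stone on a dark wooden base, 150 x 55 x 26, by the left side of the chest; lies loose; leave it. Origin: centre of the underside.
- mallet: Round carver's mallet standing on its head, 84 in diameter, 200 tall; stands loose; leave it. Origin: centre of the underside.
- glue_bottle: Yellow glue bottle with a red cap, 60 in diameter, 150 tall; stands loose; leave it. Origin: centre of the underside.
- rosette: Carved pale rosette block 100 x 100 x 38; lies loose; leave it. Origin: centre of the underside.

How it is judged:
By the outcome, as a careful person would: the job done as asked, in the order asked, and still so for the second after the job is handed in, with the robot touching nothing.
It also fails if it takes over 72 s, if anything falls off the work surface, if the arm or the gripper's body presses on something with over 40 N, if the wrist force passes 120 N, or if a joint passes its speed limit or range.

ROBOT

A 6-joint arm with a two-finger parallel gripper is mounted at the origin on the work surface. World frame = base frame: x ahead of the robot, y to its left, z up, the work surface at z = 0. Lengths are in m, angles in degrees, forces in N, time in s.
With the tool pointing down it reaches from about 0.4 to 0.825 m from the base axis. Payload 7 kg.
Tool frame: the origin (TCP) lies midway between the tips of the shut fingers; the grasp point (between the pads) lies 19 mm behind it; z points along the fingers, y is the line along which they close (so a half turn about z gives the same grasp; the last joint's range is limited). The gripper opens to 88 mm and grips with 3 to 60 N. Pads are 19 mm wide; open, the fingers measure 130 mm over their backs; the gripper's body (78 mm by 193 mm) begins 47 mm behind the grasp point.
Start: joints at [-47.263, 20.546, 0.682, 0, -70.136, -16.507], TCP at [0.298, -0.605, 0.227] pointing down, gripper open.
Joint ranges: [-176.03, 176.03], [-82.01, 121.73], [-58.28, 71.71], [-173.87, 95.51], [-174.79, -0.11], [-173.66, 173.66]. Speed limits (degrees/s): [136.94, 136.94, 172.46, 180, 180, 180].

INTERFACE

Orientations are given as [roll, pitch, yaw] about the fixed x, y, z axes, in that order (R = Rz(yaw) Ry(pitch) Rx(roll)).
In Python, from plant import r, eyes, workorder gives the robot as it stands.
- The arm moves only by the tool step_arm, never from a script. Its argument "plan" is a list of rows, each a list of 5 numbers: the shift along the tool's x, y, z each as a share of 25 cm, from -1 to 1, then the turn about the tool's z as a share of 60 degrees, from -1 to 1, then the finger opening in mm, from 0 to 87.6. In form: [[x, y, z, turn, jaw], ...]. A call has 1 to 12 rows; each row is the pose to reach, as a shift and turn from the pose commanded when the call began, along the tool's axes at that moment; what a row does not reach only later rows make up. A row lasts 1/12 s, in which the tool goes at most 41.7 mm and 7.16 degrees, less where a joint would pass 70% of its speed; a pose out of reach is approached as far as the arm can. A call with a number of a shift or a turn outside -1 to 1 is refused whole. A call with a gripper value outside its range is refused whole. The fingers move at their own pace and stop on an object; "newtons" is the grip in N (left out, the last holds). Time passes only in rows, so rows that repeat a pose let the fingers close. It gives the time, the measured TCP pose, the force, the opening and the grip force at its end, in the units of the state.
- r.get_state(): the state, without advancing time (a new reading comes with each control period).
- eyes.capture(name): name is "scene" or "top" or "wrist"; returns the picture (480x640x3 uint8, red, green, blue); there is no depth.
- eyes.camera_model(name): a dict with "fov_y" (degrees; the focal length in pixels is half the picture's height over the tangent of half this angle, whatever the lens; pixels are square), "cx", "cy" (the principal point, pixels), "k1" (the pictures are not rectified: a ray, as slopes to the right and down, at radius r is drawn at 1 + k1 r^2 times it, then the intrinsics apply), "world_to_cam" (4x4, takes a point from world to camera coordinates); the wrist camera has in their place "hand_eye" (4x4, takes a point from camera to tool coordinates, whose origin is the TCP and whose axes are the flange's). Camera axes: x right, y up, looking along -z (the intrinsics and any distortion apply to the point x, -y, -z); pixel columns grow to the right and rows downward; lengths in m; the calibration is good to about 2 mm. A picture is of the moment at which its call begins: read the wrist's pose just before it. camera_model takes no time and is no camera call.
- workorder.close_job(): hands the job in; it is judged then, once.
The state is a dict: "time_s": time; "joints": joint angles; "qd": joint speeds; "joint_torque": joint torques, N m; "tcp_pos": TCP position; "eef_rot": TCP orientation; "contact_force": force on the tool from outside, world axes, zero at the start; "moment": the same for the moment, N m; "gripper_width": finger opening in m; "gripper_force": force on a finger pad.
Only numpy, scipy, OpenCV 4.12 (cv2) and the standard library are available. Lean on these libraries where they do the work, as an engineer would, in place of code of your own. Each camera call takes 0.05 s, during which the arm holds its last target. There are 200 camera calls.

## Working session

There is one attempt and no reset: what is moved stays moved. The work goes in short steps, Python scripts to look and compute and a tool call to move; the robot and the scene stay as the last step left them, time stands still between calls to the robot, and variables do not carry over. Pictures are saved under pics/ and viewed, at most 10 in all, crops included, and the job is handed in when it is done.

Besides the shell and the picture viewer there is one more tool, called in YAML: its name, and indented under it one key for each argument. step_arm: Moves the arm, as the interface text tells. Its arguments: {"type":"object","properties":{"plan":{"type":"array"},"newtons":{"type":"number"}},"required":["plan"]}

```bash
mkdir -p pics; ls; python3 - <<'E'
from plant import r, eyes, workorder
import cv2
print(r.get_state())
for n in("scene","top"):
    print(n,eyes.camera_model(n))
    cv2.imwrite(f"pics/{n}0.png",eyes.capture(n)[...,::-1])
print(eyes.camera_model("wrist"))
E
```

```text
pics
{'time_s': 0.0, 'joints': array([-4.72634719e+01,  2.05910095e+01,  6.32441179e-01, -1.90719779e-02,
       -7.01330979e+01, -1.65064018e+01]), 'qd': array([-0.13707711,  0.07857536,  0.09572551,  0.05475086,  0.05061995,
        0.00427371]), 'joint_torque': array([ 7.18160645e-04, -5.82719135e+01,  2.93056458e+01,  6.99729368e+00,
        6.92753209e-03, -1.71849083e-04]), 'tcp_pos': array([ 0.29808815, -0.60507673,  0.22562064]), 'eef_rot': array([ 1.79907017e+02, -8.85701496e-03, -1.53776362e+02]), 'contact_force': array([-0.1108883 ,  0.12933057, -0.06719097]), 'moment': array([-0.03429038,  0.03190493, -0.02485627]), 'gripper_force': 0.0, 'gripper_width': 0.08793329671588875}
scene {'fov_y': 42.047735396646885, 'cx': 333.37894414151475, 'cy': 247.8712216269868, 'k1': -0.20092269086529652, 'world_to_cam': array([[-0.7761424 ,  0.63035169, -0.01611596,  0.34224978],
       [-0.53623571, -0.64638102,  0.54281013,  0.27219032],
       [ 0.33174423,  0.42993991,  0.8397008 , -2.18705094],
       [ 0.        ,  0.        ,  0.        ,  1.        ]])}
top {'fov_y': 55.884344549863386, 'cx': 316.50017709633806, 'cy': 238.6806670754847, 'k1': -0.03130022484962578, 'world_to_cam': array([[-0.00782938, -0.9999371 ,  0.00803089,  0.09757718],
       [ 0.99839439, -0.00736623,  0.05616393, -0.51155249],
       [-0.05610124,  0.00845773,  0.99838926, -1.12048527],
       [ 0.        ,  0.        ,  0.        ,  1.        ]])}
{'fov_y': 64.94289522545233, 'cx': 321.52803595608924, 'cy': 239.98092274754273, 'k1': -0.059596615109969824, 'hand_eye': array([[ 4.86917174e-04,  9.64485423e-01,  2.64135633e-01,
         7.02877603e-02],
       [ 9.99999463e-01, -7.11397356e-04,  7.54216556e-04,
         2.23106212e-04],
       [ 9.15336265e-04,  2.64135123e-01, -9.64485251e-01,
        -1.58936108e-01],
       [ 0.00000000e+00,  0.00000000e+00,  0.00000000e+00,
         1.00000000e+00]])}
```

View pics/scene0.png

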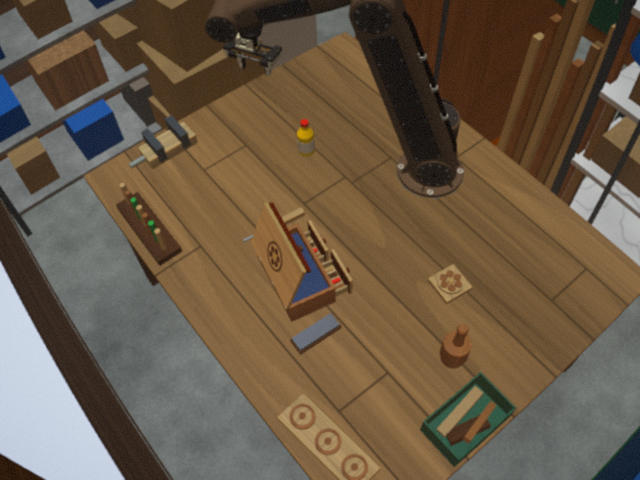

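View pics/top0.png

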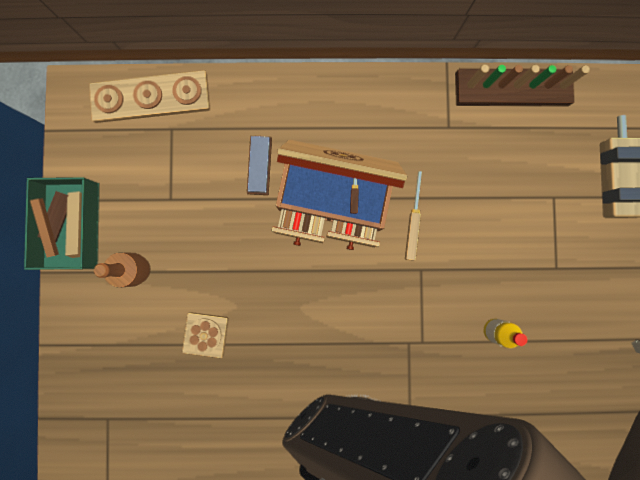

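Scene: the chest is at about (300,265) with the lid raised and its rosette facing away. Top: the chest is at about (335,195), yawed slightly, with both drawers open toward the robot. I'll enlarge both crops so I can click features.

```bash
python3 - <<'E'
import cv2
a=cv2.imread("pics/top0.png")[125:265,240:440]; cv2.imwrite("pics/topc.png",cv2.resize(a,None,fx=4,fy=4,interpolation=cv2.INTER_CUBIC))
a=cv2.imread("pics/scene0.png")[195:335,235:365]; cv2.imwrite("pics/scenec.png",cv2.resize(a,None,fx=4,fy=4,interpolation=cv2.INTER_CUBIC))
E
```

```text
(no output)
```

View pics/topc.png

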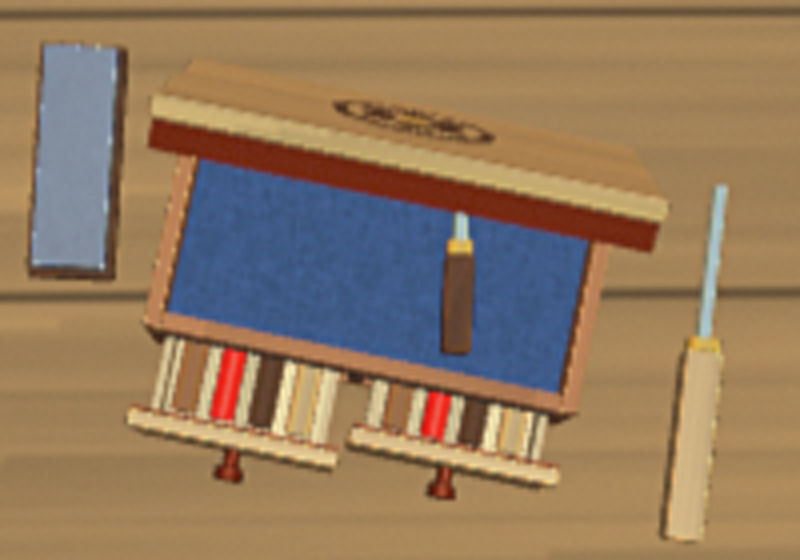

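View pics/scenec.png

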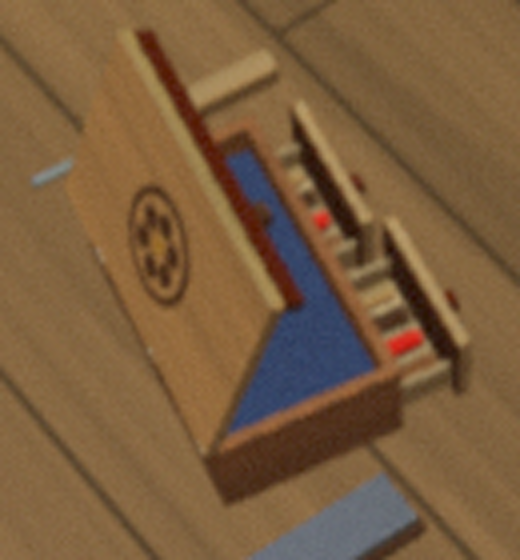

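```bash
cat > h.py <<'E'
import numpy as np
from plant import r, eyes, workorder
from scipy.optimize import least_squares
def proj(n,P):
    m=eyes.camera_model(n); P=np.atleast_2d(P); W=m["world_to_cam"]
    c=P@W[:3,:3].T+W[:3,3]; s=np.c_[c[:,0],-c[:,1]]/-c[:,2:]
    s=s*(1+m["k1"]*(s**2).sum(1,keepdims=True)); f=240/np.tan(np.radians(m["fov_y"]/2))
    return s*f+[m["cx"],m["cy"]]
def world(q,p):
    c,s=np.cos(q[2]),np.sin(q[2]); p=np.atleast_2d(p)
    return np.c_[q[0]+c*p[:,0]-s*p[:,1],q[1]+s*p[:,0]+c*p[:,1],p[:,2]]
def lid(a,d,y,h): # distance from hinge, y, height above underside -> chest frame
    return [.075-d*np.cos(a)+h*np.sin(a), y, .09+d*np.sin(a)+h*np.cos(a)]
E
cat > fit.py <<'E'
from h import *
def model(q):
    x,y,t,a,l,rr,yc=q
    F=lambda o,yy:[-.087-o,yy,.084]
    B=lambda o,yy:[-.075-o,yy,.084]
    t_=[[-.075,.13,.09],[-.075,-.13,.09],lid(a,.174,.132,.012),lid(a,.174,-.132,.012),lid(a,.174,.132,0),lid(a,.174,-.132,0),
     F(l,yc+.063),F(l,yc-.063),B(l,yc+.063),B(l,yc-.063),F(rr,-yc+.063),F(rr,-yc-.063),B(rr,-yc+.063),B(rr,-yc-.063)]
    s_=[lid(a,.174,-.132,.012),lid(a,.174,.132,.012),[-.075,.13,.09],[.075,.13,0],[-.075,.13,0],F(l,yc+.063),F(l,yc-.063),F(rr,-yc-.063),F(rr,-yc+.063)]
    return world(q,t_),world(q,s_)
T=np.array([[147,325],[572,415],[152,95],[668,198],[150,119],[665,220],[128,423],[335,468],[130,408],[338,455],[348,443],[557,487],[350,427],[560,472]])
S=np.array([[122,32],[272,312],[400,378],[228,503],[402,425],[468,343],[398,218],[305,100],[378,218]])
T=(T+.5)/4-.5+[240,125]; S=(S+.5)/4-.5+[235,195]
def res(q):
    a,b=model(q); return np.r_[(proj("top",a)-T).ravel(),(proj("scene",b)-S).ravel()]
s=least_squares(res,[.65,.05,-.2,1.4,.05,.04,.066],loss="soft_l1")
print(s.x.round(4),np.degrees(s.x[2:4])); print(res(s.x).reshape(-1,2).round(1).tolist())
q=s.x
P=lambda n,p:print(n,world(q,p).round(4).tolist())
P("left_push",[-.087-q[4],q[6]+.034,.054]);P("right_push",[-.087-q[5],-q[6]-.034,.054])
P("hinge",[.075,0,.09]);P("edge",lid(q[3],.174,0,.012))
E
python3 fit.py
```

```text
[ 0.6323  0.0474 -0.2133  1.1877  0.048   0.0331  0.065 ] [-12.21995604  68.04794663]
[[-1.0, -0.3], [1.2, -0.2], [-0.0, -0.5], [0.5, 0.7], [-0.5, -0.6], [-0.3, 1.0], [-0.6, 0.5], [0.1, 0.2], [-0.0, -0.7], [0.4, -1.5], [-0.2, 0.6], [-0.1, 0.5], [0.3, -0.4], [0.2, -0.7], [-1.2, -0.2], [0.2, -0.4], [0.6, -1.6], [-0.3, 1.6], [0.5, 1.0], [1.4, -0.5], [-0.3, -0.9], [0.2, -0.1], [-0.2, 0.0]]
left_push [[0.5213, 0.1728, 0.054]]
right_push [[0.494, -0.0239, 0.054]]
hinge [[0.7056, 0.0316, 0.09]]
edge [[0.6529, 0.043, 0.2559]]
```

```bash
cat >> h.py <<'E'
Q=np.array([.6323,.0474,-.2133])
from scipy.spatial.transform import Rotation as R
def go(*targets,yaw=167.8): # chest-frame targets -> shares
    s=r.get_state(); Rt=R.from_euler("xyz",s["eef_rot"],degrees=True).as_matrix()
    d=s["tcp_pos"]-world(Q,[0,0,0])[0]; c,si=np.cos(Q[2]),np.sin(Q[2])
    print("t",round(s["time_s"],2),"chest pos",np.round([c*d[0]+si*d[1],-si*d[0]+c*d[1],d[2]],4),"rot",s["eef_rot"].round(1),"F",s["contact_force"].round(1),"j",s["joints"].round(0),"w",round(s["gripper_width"],4))
    turn=-((yaw-s["eef_rot"][2]+180)%360-180)/60
    for t in targets: print(t,(Rt.T@(world(Q,t)[0]-s["tcp_pos"])/.25).round(3),"turn",round(turn,3))
E
```

step_arm:
  plan:
    - [-0.88,0.98,0,0.64,0]
    - [-0.88,0.98,0,0.64,0]
    - [-0.88,0.98,0,0.64,0]
    - [-0.88,0.98,0,0.64,0]
    - [-0.88,0.98,0,0.64,0]
    - [-0.88,0.98,0,0.64,0]
    - [-0.88,0.98,0,0.64,0]
    - [-0.88,0.98,0,0.64,0]
    - [-0.88,0.98,0,0.64,0]
    - [-0.88,0.98,0,0.64,0]
  newtons: 20

```text
time_s: 0.93
tcp_pos: [0.388, -0.2862, 0.2268]
eef_rot: [180.0, 0.0, 168.1]
contact_force: [-0.1, -1.0, -0.3]
gripper_width: 0.0265
gripper_force: 0.0
```

```bash
python3 -c "
from h import *
go((-.2,.099,.226),(-.19,-.099,.226))"
```

```text
t 0.93 chest pos [-0.1681 -0.3777  0.2268] rot [180.    0.  168.1] F [-0.1 -1.  -0.3] j [-13.   2. -23.  -0. -65. -89.] w 0.0265
(-0.2, 0.099, 0.226) [0.118 1.908 0.004] turn 0.005
(-0.19, -0.099, 0.226) [0.082 1.115 0.004] turn 0.005
```

step_arm:
  plan:
    - [0.08,1,0,0,0]
    - [0.08,1,0,0,0]
    - [0.08,1,0,0,0]
    - [0.08,1,0,0,0]
    - [0.08,1,0,0,0]
    - [0.08,1,0,0,0]
    - [0.08,1,0,0,0]
    - [0.08,1,0,0,0]

```text
time_s: 1.6
tcp_pos: [0.421, -0.0384, 0.2265]
eef_rot: [-180.0, -0.0, 168.1]
contact_force: [-0.3, -0.8, -0.3]
gripper_width: 0.0002
gripper_force: 0.0
```

```bash
python3 -c "
from h import *
go((-.175,-.099,.056),(-.15,-.099,.056))"
```

```text
t 1.6 chest pos [-0.1884 -0.1286  0.2265] rot [-180.    -0.   168.1] F [-0.3 -0.8 -0.3] j [  22.   -4.  -29.    0.  -65. -124.] w 0.0002
(-0.175, -0.099, 0.056) [-0.054  0.118  0.682] turn 0.004
(-0.15, -0.099, 0.056) [-0.154  0.118  0.682] turn 0.004
```

step_arm:
  plan:
    - [-0.03,0.118,0,0,0]
    - [-0.03,0.118,0.2,0,0]
    - [-0.03,0.118,0.36,0,0]
    - [-0.03,0.118,0.52,0,0]
    - [-0.03,0.118,0.68,0,0]
    - [-0.03,0.118,0.68,0,0]
    - [-0.03,0.118,0.68,0,0]

```text
time_s: 2.18
tcp_pos: [0.4324, -0.0149, 0.055]
eef_rot: [-179.8, -0.3, 167.7]
contact_force: [0.8, -0.1, -0.1]
gripper_width: 0.0006
gripper_force: 0.0
```

```bash
python3 -c "
from h import *
import cv2
go((-.13,-.099,.056),(-.12,-.099,.056),(-.0955,-.099,.056))
cv2.imwrite('pics/w1.png',eyes.capture('wrist')[...,::-1])"
```

```text
t 2.18 chest pos [-0.1821 -0.1032  0.055 ] rot [-179.8   -0.3  167.7] F [ 0.8 -0.1 -0.1] j [  24.    9.  -42.    0.  -40. -127.] w 0.0006
(-0.13, -0.099, 0.056) [-0.209  0.017 -0.005] turn -0.002
(-0.12, -0.099, 0.056) [-0.249  0.017 -0.005] turn -0.002
(-0.0955, -0.099, 0.056) [-0.347  0.017 -0.006] turn -0.002
```

View pics/w1.png

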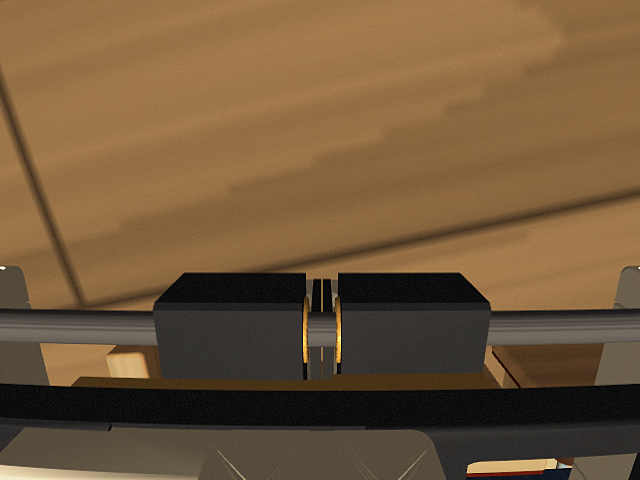

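The wrist camera looks back toward the robot and mostly sees the shut fingers, so it doesn't help here. I'll go by force instead.

step_arm:
  plan:
    - [-0.08,0.017,0,0,0]
    - [-0.15,0.017,0,0,0]
    - [-0.18,0.017,0,0,0]
    - [-0.2,0.017,0,0,0]
    - [-0.22,0.017,0,0,0]
    - [-0.24,0.017,0,0,0]
    - [-0.26,0.017,0,0,0]
    - [-0.28,0.017,0,0,0]
    - [-0.295,0.017,0,0,0]
    - [-0.31,0.017,0,0,0]
    - [-0.32,0.017,0,0,0]
    - [-0.33,0.017,0,0,0]

```text
time_s: 3.23
tcp_pos: [0.5144, -0.0259, 0.0562]
eef_rot: [-180.0, -0.2, 167.8]
contact_force: [-12.3, 8.3, 9.3]
gripper_width: 0.0004
gripper_force: 6.8
```

```bash
python3 -c "
from h import *
go((-.0955,-.099,.056))"
```

```text
t 3.23 chest pos [-0.0997 -0.0966  0.0562] rot [-180.    -0.2  167.8] F [-12.3   8.3   9.3] j [  19.   16.  -32.   -0.  -43. -121.] w 0.0004
(-0.0955, -0.099, 0.056) [-0.017 -0.01   0.001] turn 0.0
```

step_arm:
  plan:
    - [-0.004,0,0,0,0]
    - [-0.008,0,0,0,0]
    - [-0.008,0,0,0,0]

```text
time_s: 3.48
tcp_pos: [0.5143, -0.0261, 0.0559]
eef_rot: [-179.9, -0.3, 167.8]
contact_force: [-12.8, 7.2, 9.3]
gripper_width: 0.0004
gripper_force: 7.1
```

```bash
python3 -c "
from h import *
go((-.0955,-.099,.056))
import cv2
a=eyes.capture('top')[125:265,240:440]
b=eyes.capture('scene')[195:335,235:365]
cv2.imwrite('pics/c2.png',cv2.resize(cv2.hconcat([a,b])[...,::-1],None,fx=2.4,fy=2.4,interpolation=cv2.INTER_CUBIC))"
```

```text
t 3.48 chest pos [-0.0998 -0.0968  0.0559] rot [-179.9   -0.3  167.8] F [-12.8   7.2   9.3] j [  19.   16.  -31.   -0.  -43. -121.] w 0.0004
(-0.0955, -0.099, 0.056) [-0.017 -0.009 -0.001] turn -0.0
```

View pics/c2.png

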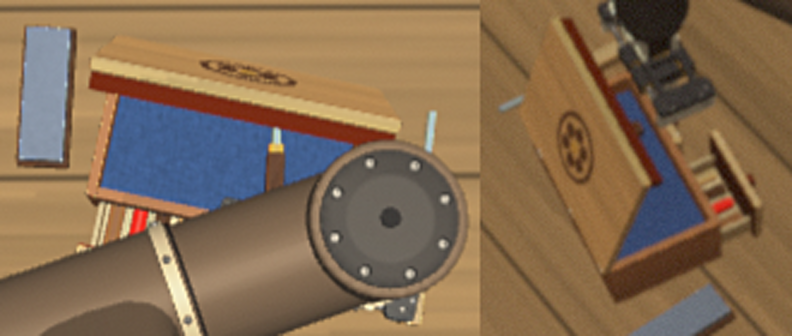

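The top view is hidden by the forearm at about (390,215). In the scene view the right drawer looks home. I'll back off to check.

step_arm:
  plan:
    - [0.05,0,0,0,0]
    - [0.15,0,0,0,0]
    - [0.3,0,0,0,0]
    - [0.3,0,-0.2,0,0]
    - [0.3,0,-0.4,0,0]
    - [0.3,0.2,-0.4,0,0]
    - [0.3,0.4,-0.4,0,0]
    - [0.3,0.6,-0.4,0,0]
    - [0.3,0.78,-0.4,0,0]
    - [0.3,0.78,-0.4,0,0]

```text
time_s: 4.42
tcp_pos: [0.4864, 0.1835, 0.1572]
eef_rot: [179.9, 0.1, 167.9]
contact_force: [1.1, -1.2, -0.5]
gripper_width: 0.0007
gripper_force: 0.0
```

```bash
python3 -c "
from h import *
go((-.17,.099,.156),(-.175,.099,.056))
import cv2
a=eyes.capture('top')[125:265,240:440]
b=eyes.capture('scene')[195:335,235:365]
cv2.imwrite('pics/c3.png',cv2.resize(cv2.hconcat([a,b])[...,::-1],None,fx=2.4,fy=2.4,interpolation=cv2.INTER_CUBIC))"
```

```text
t 4.42 chest pos [-0.1714  0.1021  0.1572] rot [1.799e+02 1.000e-01 1.679e+02] F [ 1.1 -1.2 -0.5] j [  42.    9.  -24.    0.  -56. -144.] w 0.0007
(-0.17, 0.099, 0.156) [-0.006 -0.013  0.005] turn 0.002
(-0.175, 0.099, 0.056) [ 0.015 -0.013  0.405] turn 0.002
```

View pics/c3.png

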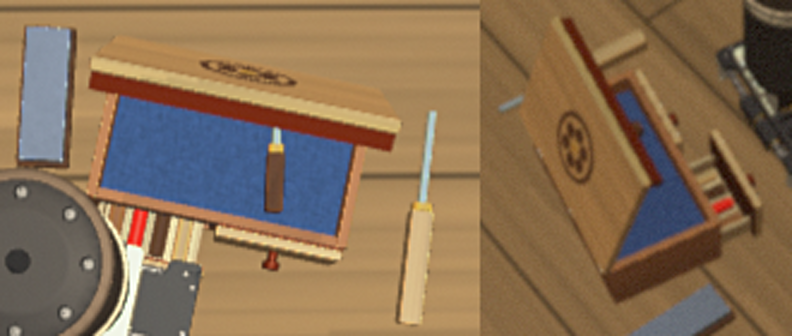

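The right drawer now looks home: its front is against the chest at (275,245). The left is still open. Next I'll lower in front of the left drawer.

step_arm:
  plan:
    - [0.03,-0.013,0.1,0,0]
    - [0.03,-0.013,0.2,0,0]
    - [0.03,-0.013,0.3,0,0]
    - [0.03,-0.013,0.4,0,0]
    - [0.03,-0.013,0.405,0,0]
    - [-0.03,-0.013,0.405,0,0]
    - [-0.07,-0.013,0.405,0,0]
    - [-0.09,-0.013,0.405,0,0]
    - [-0.11,-0.013,0.405,0,0]
    - [-0.13,-0.013,0.405,0,0]
    - [-0.15,-0.013,0.405,0,0]
    - [-0.17,-0.013,0.405,0,0]

```text
time_s: 5.52
tcp_pos: [0.5265, 0.168, 0.0557]
eef_rot: [180.0, 0.0, 167.8]
contact_force: [-0.9, 0.7, 0.9]
gripper_width: 0.0005
gripper_force: 0.9
```

```bash
python3 -c "
from h import *
go((-.099,.099,.056),(-.097,.099,.056))"
```

```text
t 5.52 chest pos [-0.1289  0.0954  0.0557] rot [180.    0.  167.8] F [-0.9  0.7  0.9] j [  38.   19.  -27.   -0.  -44. -140.] w 0.0005
(-0.099, 0.099, 0.056) [-0.12   0.014 -0.001] turn 0.0
(-0.097, 0.099, 0.056) [-0.128  0.014 -0.001] turn 0.0
```

step_arm:
  plan:
    - [-0.02,0.01,0,0,0]
    - [-0.04,0.01,0,0,0]
    - [-0.06,0.01,0,0,0]
    - [-0.08,0.01,0,0,0]
    - [-0.095,0.01,0,0,0]
    - [-0.105,0.01,0,0,0]
    - [-0.115,0.01,0,0,0]
    - [-0.125,0.01,0,0,0]
    - [-0.13,0.01,0,0,0]
    - [-0.135,0.01,0,0,0]
    - [-0.135,0.01,0,0,0]

```text
time_s: 6.43
tcp_pos: [0.5557, 0.164, 0.0552]
eef_rot: [-179.9, -0.3, 167.8]
contact_force: [-23.4, 9.6, 14.7]
gripper_width: 0.0006
gripper_force: 12.2
```

```bash
python3 -c "
from h import *
go((-.095,.099,.056))"
```

```text
t 6.43 chest pos [-0.0996  0.0977  0.0552] rot [-179.9   -0.3  167.8] F [-23.4   9.6  14.7] j [  36.   21.  -23.   -0.  -46. -138.] w 0.0006
(-0.095, 0.099, 0.056) [-0.018  0.005 -0.003] turn -0.0
```

Both drawers stopped firmly at the same place, chest x ≈ -0.0997, so both are home. I'll back off, then lift up and over the lid.

step_arm:
  plan:
    - [0.04,0,0,0,0]
    - [0.12,0,0,0,0]
    - [0.3,0,0,0,0]
    - [0.3,0,-0.15,0,0]
    - [0.3,-0.1,-0.3,0,0]
    - [0.3,-0.2,-0.45,0,0]
    - [0.3,-0.3,-0.6,0,0]
    - [0.3,-0.35,-0.75,0,0]
    - [0.3,-0.4,-0.9,0,0]
    - [0.3,-0.4,-1,0,0]
    - [0.3,-0.4,-1,0,0]

```text
time_s: 7.35
tcp_pos: [0.4683, 0.0813, 0.3129]
eef_rot: [179.6, 0.6, 167.8]
contact_force: [1.2, 0.4, 1.2]
gripper_width: 0.0003
gripper_force: 0.0
```

```bash
python3 -c "
from h import *
go((-.17,0,.345),(.09,0,.345))
import cv2
a=eyes.capture('top')[125:265,240:440]
b=eyes.capture('scene')[195:335,235:365]
cv2.imwrite('pics/c4.png',cv2.resize(cv2.hconcat([a,b])[...,::-1],None,fx=2.4,fy=2.4,interpolation=cv2.INTER_CUBIC))"
```

```text
t 7.35 chest pos [-0.1675 -0.0015  0.3129] rot [179.6   0.6 167.8] F [1.2 0.4 1.2] j [  34.   -2.  -16.    0.  -76. -136.] w 0.0003
(-0.17, 0, 0.345) [ 0.009  0.007 -0.128] turn 0.0
(0.09, 0, 0.345) [-1.031  0.007 -0.117] turn 0.0
```

View pics/c4.png

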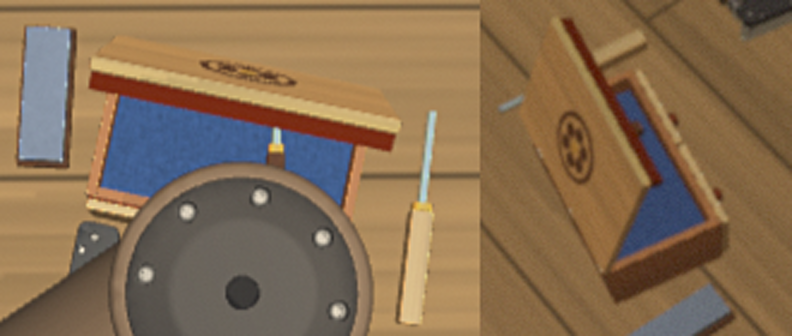

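Both drawer fronts are now flush with the chest, seen along the scene crop's (640,75)–(720,215) edge. The lid hasn't moved. Now I'll cross over the lid.

step_arm:
  plan:
    - [0,0,-0.13,0,0]
    - [0,0,-0.13,0,0]
    - [-0.15,0,-0.13,0,0]
    - [-0.3,0,-0.13,0,0]
    - [-0.45,0,-0.13,0,0]
    - [-0.6,0,-0.13,0,0]
    - [-0.75,0,-0.13,0,0]
    - [-0.9,0,-0.13,0,0]
    - [-1,0,-0.13,0,0]
    - [-1,0,-0.13,0,0]
    - [-1,0,-0.13,0,0]

```text
time_s: 8.37
tcp_pos: [0.7106, 0.0285, 0.334]
eef_rot: [-179.9, -0.2, 167.8]
contact_force: [-0.6, 0.9, -0.0]
gripper_width: 0.0002
gripper_force: 0.0
```

```bash
cat >> h.py <<'E'
def arc(a,D=.14,hx=.0127,gap=0):
    x,_,z=lid(np.radians(a),D,0,.012+gap); return (round(x+hx,4),0,round(z,4))
E
python3 -c "
from h import *
go((.095,0,.345),(.095,0,arc(68)[2]),arc(68,gap=.01),arc(68))"
```

```text
t 8.37 chest pos [ 0.0806 -0.0019  0.334 ] rot [-179.9   -0.2  167.8] F [-0.6  0.9 -0. ] j [  18.   22.   16.   -0.  -85. -120.] w 0.0002
(0.095, 0, 0.345) [-0.057  0.008 -0.044] turn -0.0
(0.095, 0, np.float64(0.2243)) [-0.059  0.009  0.439] turn -0.0
(np.float64(0.0557), 0, np.float64(0.228)) [0.098 0.009 0.424] turn -0.0
(np.float64(0.0464), 0, np.float64(0.2243)) [0.135 0.009 0.439] turn -0.0
```

step_arm:
  plan:
    - [-0.03,0,0.1,0,0]
    - [-0.03,0,0.2,0,0]
    - [-0.03,0,0.3,0,0]
    - [-0.03,0,0.4,0,0]
    - [-0.03,0,0.43,0,0]
    - [0.03,0,0.43,0,0]
    - [0.08,0,0.43,0,0]
    - [0.1,0,0.43,0,0]
    - [0.1,0,0.43,0,0]

```text
time_s: 9.12
tcp_pos: [0.6847, 0.0345, 0.232]
eef_rot: [180.0, 0.1, 167.9]
contact_force: [-0.1, -0.4, 0.2]
gripper_width: 0.0005
gripper_force: 0.0
```

```bash
python3 -c "
from h import *
go(*[arc(a) for a in (68,66,64,62,60,58,56,54,52,50)])"
```

```text
t 9.12 chest pos [ 0.0539 -0.0015  0.232 ] rot [1.800e+02 1.000e-01 1.679e+02] F [-0.1 -0.4  0.2] j [  19.   21.    3.    0.  -71. -121.] w 0.0005
(np.float64(0.0464), 0, np.float64(0.2243)) [0.03  0.006 0.031] turn 0.002
(np.float64(0.0417), 0, np.float64(0.2228)) [0.049 0.006 0.037] turn 0.002
(np.float64(0.0371), 0, np.float64(0.2211)) [0.067 0.006 0.043] turn 0.002
(np.float64(0.0326), 0, np.float64(0.2192)) [0.085 0.006 0.051] turn 0.002
(np.float64(0.0281), 0, np.float64(0.2172)) [0.103 0.006 0.059] turn 0.002
(np.float64(0.0237), 0, np.float64(0.2151)) [0.121 0.006 0.067] turn 0.002
(np.float64(0.0194), 0, np.float64(0.2128)) [0.138 0.006 0.076] turn 0.002
(np.float64(0.0151), 0, np.float64(0.2103)) [0.155 0.006 0.086] turn 0.002
(np.float64(0.011), 0, np.float64(0.2077)) [0.172 0.006 0.097] turn 0.002
(np.float64(0.0069), 0, np.float64(0.205)) [0.188 0.006 0.108] turn 0.002
```

step_arm:
  plan:
    - [0.03,0,0.031,0,0]
    - [0.049,0,0.037,0,0]
    - [0.067,0,0.043,0,0]
    - [0.085,0,0.051,0,0]
    - [0.103,0,0.059,0,0]
    - [0.121,0,0.067,0,0]
    - [0.138,0,0.076,0,0]
    - [0.155,0,0.086,0,0]
    - [0.172,0,0.097,0,0]
    - [0.188,0,0.108,0,0]

```text
time_s: 9.95
tcp_pos: [0.6388, 0.0439, 0.2031]
eef_rot: [-180.0, -0.0, 167.8]
contact_force: [-0.1, -0.3, 2.8]
gripper_width: 0.0005
gripper_force: 0.7
```

```bash
python3 -c "
from h import *
go(*[arc(a) for a in (50,48,46,44,42,40,38,36,34,32,30)])"
```

```text
t 9.95 chest pos [ 0.0071 -0.002   0.2031] rot [-180.    -0.   167.8] F [-0.1 -0.3  2.8] j [  21.   18.   -6.   -0.  -66. -124.] w 0.0005
(np.float64(0.0069), 0, np.float64(0.205)) [ 0.001  0.008 -0.008] turn 0.001
(np.float64(0.0029), 0, np.float64(0.2021)) [0.017 0.008 0.004] turn 0.001
(np.float64(-0.0009), 0, np.float64(0.199)) [0.032 0.008 0.016] turn 0.001
(np.float64(-0.0047), 0, np.float64(0.1959)) [0.047 0.008 0.029] turn 0.001
(np.float64(-0.0083), 0, np.float64(0.1926)) [0.062 0.008 0.042] turn 0.001
(np.float64(-0.0118), 0, np.float64(0.1892)) [0.076 0.008 0.055] turn 0.001
(np.float64(-0.0152), 0, np.float64(0.1856)) [0.089 0.008 0.07 ] turn 0.001
(np.float64(-0.0185), 0, np.float64(0.182)) [0.102 0.008 0.084] turn 0.001
(np.float64(-0.0217), 0, np.float64(0.1782)) [0.115 0.008 0.1  ] turn 0.001
(np.float64(-0.0247), 0, np.float64(0.1744)) [0.127 0.008 0.115] turn 0.001
(np.float64(-0.0275), 0, np.float64(0.1704)) [0.138 0.008 0.131] turn 0.001
```

Contact force is about 3 N, as expected. Continuing down the arc.

step_arm:
  plan:
    - [0.016,0,0.004,0,0]
    - [0.031,0,0.016,0,0]
    - [0.046,0,0.029,0,0]
    - [0.061,0,0.042,0,0]
    - [0.075,0,0.055,0,0]
    - [0.088,0,0.07,0,0]
    - [0.101,0,0.084,0,0]
    - [0.114,0,0.1,0,0]
    - [0.126,0,0.115,0,0]
    - [0.137,0,0.131,0,0]

```text
time_s: 10.78
tcp_pos: [0.6055, 0.0512, 0.1701]
eef_rot: [-180.0, -0.0, 167.8]
contact_force: [-0.4, -0.1, 0.9]
gripper_width: 0.0009
gripper_force: 0.5
```

```bash
python3 -c "
from h import *
go(*[arc(a) for a in (30,28.5,27,25.5,24,22.5,21,19.5,18,16.5,15,13.5)])"
```

```text
t 10.78 chest pos [-0.027  -0.002   0.1701] rot [-180.    -0.   167.8] F [-0.4 -0.1  0.9] j [  23.   17.  -13.   -0.  -61. -125.] w 0.0009
(np.float64(-0.0275), 0, np.float64(0.1704)) [ 0.002  0.008 -0.001] turn 0.001
(np.float64(-0.0296), 0, np.float64(0.1673)) [0.01  0.008 0.011] turn 0.001
(np.float64(-0.0316), 0, np.float64(0.1643)) [0.018 0.008 0.023] turn 0.001
(np.float64(-0.0335), 0, np.float64(0.1611)) [0.026 0.008 0.036] turn 0.001
(np.float64(-0.0353), 0, np.float64(0.1579)) [0.033 0.008 0.049] turn 0.001
(np.float64(-0.0371), 0, np.float64(0.1547)) [0.04  0.008 0.062] turn 0.001
(np.float64(-0.0387), 0, np.float64(0.1514)) [0.047 0.008 0.075] turn 0.001
(np.float64(-0.0403), 0, np.float64(0.148)) [0.053 0.008 0.088] turn 0.001
(np.float64(-0.0417), 0, np.float64(0.1447)) [0.059 0.008 0.102] turn 0.001
(np.float64(-0.0431), 0, np.float64(0.1413)) [0.064 0.008 0.115] turn 0.001
(np.float64(-0.0444), 0, np.float64(0.1378)) [0.07  0.008 0.129] turn 0.001
(np.float64(-0.0456), 0, np.float64(0.1344)) [0.074 0.008 0.143] turn 0.001
```

step_arm:
  plan:
    - [0.01,0,0.012,0,0]
    - [0.018,0,0.024,0,0]
    - [0.026,0,0.037,0,0]
    - [0.033,0,0.05,0,0]
    - [0.04,0,0.063,0,0]
    - [0.047,0,0.076,0,0]
    - [0.053,0,0.089,0,0]
    - [0.059,0,0.103,0,0]
    - [0.064,0,0.116,0,0]
    - [0.07,0,0.13,0,0]
    - [0.074,0,0.144,0,0]

```text
time_s: 11.7
tcp_pos: [0.5876, 0.055, 0.1342]
eef_rot: [-180.0, -0.0, 167.8]
contact_force: [-0.5, -0.0, -0.1]
gripper_width: 0.0005
gripper_force: 0.3
```

```bash
python3 -c "
from h import *
go(*[arc(a) for a in (13.5,12,11,10,9,8,7,6,5,4,3,2,1,0)])
import cv2
a=eyes.capture('top')[125:265,240:440]
b=eyes.capture('scene')[195:335,235:365]
cv2.imwrite('pics/c5.png',cv2.resize(cv2.hconcat([a,b])[...,::-1],None,fx=2.4,fy=2.4,interpolation=cv2.INTER_CUBIC))"
```

```text
t 11.7 chest pos [-0.0453 -0.002   0.1342] rot [-180.    -0.   167.8] F [-0.5 -0.  -0.1] j [  24.   17.  -17.   -0.  -56. -126.] w 0.0005
(np.float64(-0.0456), 0, np.float64(0.1344)) [ 0.001  0.008 -0.001] turn 0.0
(np.float64(-0.0467), 0, np.float64(0.1308)) [0.006 0.008 0.014] turn 0.0
(np.float64(-0.0474), 0, np.float64(0.1285)) [0.008 0.008 0.023] turn 0.0
(np.float64(-0.0481), 0, np.float64(0.1261)) [0.011 0.008 0.032] turn 0.0
(np.float64(-0.0487), 0, np.float64(0.1238)) [0.014 0.008 0.042] turn 0.0
(np.float64(-0.0493), 0, np.float64(0.1214)) [0.016 0.008 0.051] turn 0.0
(np.float64(-0.0498), 0, np.float64(0.119)) [0.018 0.008 0.061] turn 0.0
(np.float64(-0.0503), 0, np.float64(0.1166)) [0.02  0.008 0.07 ] turn 0.0
(np.float64(-0.0507), 0, np.float64(0.1142)) [0.022 0.008 0.08 ] turn 0.0
(np.float64(-0.0511), 0, np.float64(0.1117)) [0.023 0.008 0.09 ] turn 0.0
(np.float64(-0.0515), 0, np.float64(0.1093)) [0.025 0.008 0.1  ] turn 0.0
(np.float64(-0.0518), 0, np.float64(0.1069)) [0.026 0.008 0.109] turn 0.0
(np.float64(-0.0521), 0, np.float64(0.1044)) [0.027 0.008 0.119] turn 0.0
(np.float64(-0.0523), 0, np.float64(0.102)) [0.028 0.008 0.129] turn 0.0
```

View pics/c5.png

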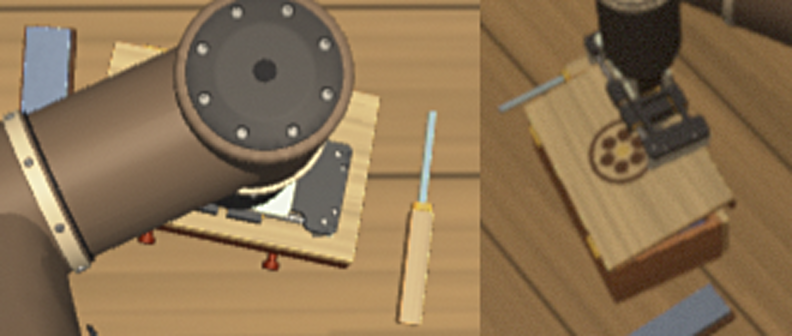

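The lid is nearly down: its edge is near (690,235) in the scene crop with a small gap left. I'll finish slowly.

step_arm:
  plan:
    - [0.006,0,0.014,0,0]
    - [0.008,0,0.023,0,0]
    - [0.011,0,0.032,0,0]
    - [0.014,0,0.042,0,0]
    - [0.016,0,0.051,0,0]
    - [0.018,0,0.061,0,0]
    - [0.02,0,0.07,0,0]
    - [0.022,0,0.08,0,0]
    - [0.023,0,0.088,0,0]
    - [0.025,0,0.095,0,0]
    - [0.025,0,0.1,0,0]
    - [0.026,0,0.105,0,0]

```text
time_s: 12.8
tcp_pos: [0.5813, 0.0563, 0.1081]
eef_rot: [-180.0, -0.0, 167.8]
contact_force: [0.0, 1.2, 0.4]
gripper_width: 0.0008
gripper_force: 0.2
```

step_arm:
  plan:
    - [0,0,0.003,0,0]
    - [0,0,0.006,0,0]
    - [0,0,0.009,0,0]
    - [0,0,0.012,0,0]
    - [0,0,0.015,0,0]
    - [0,0,0.018,0,0]
    - [0,0,0.021,0,0]
    - [0,0,0.024,0,0]
    - [0,0,0.027,0,0]
    - [0,0,0.027,0,0]

```text
time_s: 13.63
tcp_pos: [0.5815, 0.0564, 0.1023]
eef_rot: [-180.0, 0.0, 167.8]
contact_force: [-3.5, 1.0, 6.6]
gripper_width: 0.0003
gripper_force: 3.4
```

step_arm:
  plan:
    - [0,0,0.004,0,0]
    - [0,0,0.008,0,0]
    - [0,0,0.008,0,0]
    - [0,0,0.008,0,0]

```text
time_s: 13.97
tcp_pos: [0.5815, 0.0563, 0.1021]
eef_rot: [180.0, 0.1, 167.9]
contact_force: [-9.5, 0.1, 20.7]
gripper_width: 0.0003
gripper_force: 10.6
```

step_arm:
  plan:
    - [0,0,-0.03,0,0]
    - [0,0,-0.1,0,0]
    - [0,0,-0.25,0,0]
    - [0,0,-0.4,0,0]
    - [0,0,-0.6,0,0]
    - [0.2,0,-0.8,0,0]
    - [0.4,0,-0.8,0,0]
    - [0.6,-0.2,-0.8,0,0]
    - [0.6,-0.4,-0.8,0,0]
    - [0.6,-0.6,-0.8,0,0]
    - [0.6,-0.8,-0.8,0,0]
    - [0.6,-0.8,-0.8,0,0]

```text
time_s: 14.97
tcp_pos: [0.3987, -0.0886, 0.2999]
eef_rot: [179.9, 0.1, 168.0]
contact_force: [2.0, 0.2, 0.1]
gripper_width: 0.0004
gripper_force: 0.0
```

```bash
python3 -c "
from h import *
go()
import cv2
a=eyes.capture('top')[125:265,240:440]
b=eyes.capture('scene')[195:335,235:365]
cv2.imwrite('pics/c6.png',cv2.resize(cv2.hconcat([a,b])[...,::-1],None,fx=2.4,fy=2.4,interpolation=cv2.INTER_CUBIC))"
```

```text
t 14.97 chest pos [-0.1995 -0.1824  0.2999] rot [1.799e+02 1.000e-01 1.680e+02] F [2.  0.2 0.1] j [  15.   -9.  -23.    0.  -75. -118.] w 0.0004
```

View pics/c6.png

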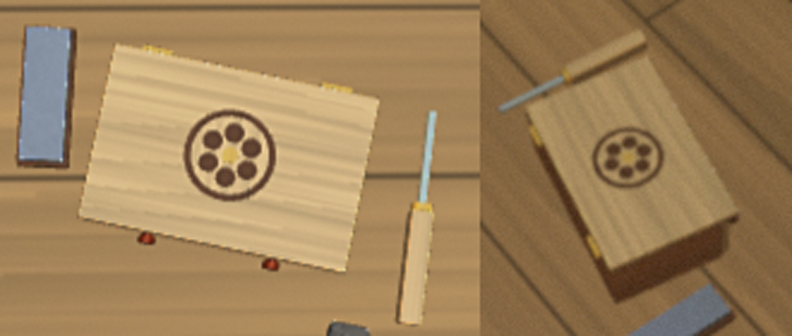

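The lid is flat and shut, both drawers are home with the knobs at (147,238) and (270,264), and the tools haven't moved. Handing in.

```bash
python3 -c "
from plant import workorder
print(workorder.close_job())"
```

```text
the job is handed in; nothing more can be done
None
```

I pushed both drawers home, then eased the lid down until it was fully shut. I touched only the bare wood, left the tools where they lay, and handed the job in at about 15 s.

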